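Locate a drilling rail with its footed pin

ROBOT

A 6-joint arm with a two-finger parallel gripper is mounted at the origin on the work surface. World frame = base frame: x ahead of the robot, y to its left, z up, the work surface at z = 0. Lengths are in mm, angles in rad, forces in N, time in s.
With the tool pointing down it reaches from about 350 to 875 mm from the base axis. Payload 4.2 kg.
Tool frame: the origin (TCP) lies where the fingers leave the gripper's body, on its centre line; the fingertips stand ahead of it and the grasp point (between the pads) lies 54 mm ahead of it (arm.nose_length is the z of the fingertips in the tool frame, in mm); z points along the fingers, x is the direction in which the jaws open and shut, and the axes are right-handed (so a half turn about z gives the same grasp; the last joint's range is limited). The gripper opens to 85 mm and grips with 20 to 120 N. Pads are 22 mm wide; open, the fingers measure 114 mm over their backs; the gripper's body (76 mm by 85 mm) begins 54 mm behind the grasp point. The pads swing forward as they close: fully open they stand 13 mm farther back than shut.
Start: joints at [1.539, 0.385, 0.008, 0, -1.194, -0.259], TCP at [179.167, 598.748, 303.912] pointing down, gripper open.
Joint ranges: [-3.14, 3.14], [-1.21, 2.06], [-1.07, 1.41], [-3.16, 2.05], [-2.99, -0.16], [-3.1, 3.1]. Speed limits (rad/s): [2.79, 2.79, 3.14, 3.14, 3.14, 3.14].

INTERFACE

Orientations are given as a unit quaternion [x, y, z, w].
In Python, from bench import arm, imaging, job_done gives the robot as it stands.
- The arm moves only by the shell command python3 -m crank 'ROWS' [OPENING]. ROWS is a JSON object of lists of equal length, an entry for each row: "delta_pos": the shift along the tool's x, y, z in m, a list of three; "twist": the turn about the tool's z in rad. In form: {"delta_pos": [[tx, ty, tz], ...], "twist": [twist, ...]}. A call has 1 to 8 rows; each row shifts and turns the commanded pose from where the row before left it, along the tool's axes as they then stand; what a row does not reach is not made up. A row lasts 1/12 s, in which the tool goes at most 41.7 mm and 7.16 degrees, less where a joint would pass 70% of its speed; a pose out of reach is approached as far as the arm can. A call is refused whole if a number of a shift passes 0.0417 or a number of a turn 0.125, either way. A call with a gripper value outside its range is refused whole. OPENING is the opening, from 0 (shut) to 1 (fully open), set as the call begins (- or left out, the last holds). The fingers move at their own pace and stop on an object; the grip force is fixed at half the most. Time passes only in rows, so rows that do not move let the fingers close. It gives the time, the measured TCP pose, the force and the opening at its end, in the units of the state.
- arm.read_state(): the state, without advancing time (a new reading comes with each control period).
- imaging.get_image(name): name is "scene" or "top"; returns (picture, depth): 420x560x3 uint8, blue, green, red; 420x560 float32, mm along the optical axis (not along the pixel's ray), 0 where there is no reading.
- imaging.camera_model(name): a dict with "vfov" (degrees; the focal length in pixels is half the picture's height over the tangent of half this angle, whatever the lens; pixels are square), "cx", "cy" (the principal point, pixels), "T" (4x4, takes a point from camera to world coordinates). Camera axes: x right, y up, looking along -z (the intrinsics and any distortion apply to the point x, -y, -z); pixel columns grow to the right and rows downward; lengths in mm; the calibration is good to about 2 mm. A picture is of the moment at which its call begins. camera_model takes no time and is no camera call.
- job_done(): hands the job in, once; it reports no verdict.
The state is a dict: "clock": time; "joints": joint angles; "joint_vel": joint speeds; "joint_efforts": joint torques, N m; "position": TCP position; "ee_rot": TCP orientation; "contact_force": force on the tool from outside, world axes, zero at the start; "wrist_torque": the same for the moment, N m; "gripper_width": finger opening in mm.
Only numpy, scipy, OpenCV 4.12 (cv2) and the standard library are available. Lean on these libraries where they do the work, as an engineer would, in place of code of your own. Each camera call takes 0.05 s, during which the arm holds its last target.

TASK

Take the locating pin (the one with the straight cylindrical wooden grip) out of the stand, put its foot down through the wide mouth of the aluminium rail and slide it along the channel, foot on the panel, until it drops into the blind hole hidden somewhere under the rail. Leave the pin released, upright and fully home, the underside of its grip resting on the rail. Do not disturb the ball-headed pin in the stand or knock the other things about.

Things in the scene. Friction and masses are not known exactly. Their poses are not given: they have to be found in the camera images.
- pin_grip (a point): middle of the locating pin's grip, on its axis, 55 mm above the bottom of the foot; z up along the pin. Loose, round, upright, 82 mm tall, 0.08 to 0.17 kg: steel foot disc 18 mm diameter and 8 mm high, steel shank 10 mm diameter from 8 to 28 mm, then a straight cylindrical pale wooden grip 28 mm diameter from 28 to 82 mm, with a narrow brass band at its lower end.
- pin_tip (a point): centre of the flat underside of the locating pin's foot; z axis up along the pin. At the start it is 12 mm above the table, in either hole of the stand.
- rail: fixed aluminium rail, 260 mm long (x axis), 50 wide (y), 18 high (z up), on a wooden panel 28 mm thick. Origin: centre of its underside, on the panel's face. Channel along x at y = 0, floored by the panel: 21 mm wide, 12 high for the foot, covered by two lips 6 mm thick that leave a 13 mm slot for the shank, from x = -71 mm on.
- rail_mouth (a point): centre of the rail's mouth, on the panel's face (x = -104.5 mm of the rail); axes as the rail. The mouth, open from above, is about 35 mm long and 32 mm wide; towards +x tapered cheeks narrow it into the channel and slot.
- rail_end (a point): closed far end of the channel, on the panel's face (x = +122 mm of the rail). The panel has one blind hole, 22.5 mm diameter, 13 mm deep, centred across the channel, its centre anywhere from x = -20 to +50 mm of the rail (differs each time, not given). There the pin sinks 10 mm, by its weight or a light push, until its grip rests on the rail's top.
- stand: fixed pale wooden block 160 mm long (x axis), 70 mm wide, 32 mm high, with two blind holes 20 mm diameter and 20 mm deep, 40 mm either side of its middle along x; origin: centre of its underside. The locating pin stands in one, the ball-headed pin in the other.
- ball_pin_head (a point): centre of the wooden ball (36 mm diameter) of the other pin in the stand, a plain 18 mm steel dowel with a ball head, 68 mm tall; not used, leave it alone
- glue: a white glue bottle with an orange cap (52 mm across, 140 mm tall), a bystander; origin: centre of its underside
- turned_box: an open turned wooden pot (90 mm across, 80 mm tall), a bystander; origin: centre of its underside
- finial: a small dark turned wooden finial (48 mm across, 90 mm tall), a bystander; origin: centre of its underside
Mind the look-alikes: they are no part of the job. Leave any green or pink look-alike of the part that bears ball_pin_head alone.

How it is judged (in metres and radians):
On the way, in this order (a step that is already met when the one before it is completed fails the run):
1. the pin is drawn up clear of the stand (z of pin_tip in the frame of stand above 0.036 m), for 0.1 s.
2. the pin's foot is down in the rail, close above or on the panel (x of pin_tip in the frame of rail between -0.125 and 0.122 m and y of pin_tip in the frame of rail between -0.016 and 0.016 m and z of pin_tip in the frame of rail below 0.008 m), for 0.1 s.
At the end, for the whole second after the job is handed in: The locating pin stands in the blind hole under the rail's slot: foot at least 7.5 mm below the panel's face (10 mm is home, the grip resting on the rail), within 5 mm of the channel's centre line, upright within 0.1 rad, at rest; the ball-headed pin still stands in the stand (x of pin_tip in the frame of rail between -0.03 and 0.06 m and y of pin_tip in the frame of rail between -0.005 and 0.005 m and z of pin_tip in the frame of rail below -0.0075 m and angle between the z axis of pin_tip and the z axis of rail, either way round below 0.1 rad and linear speed of pin below 0.02 m/s and angle between ball_pin_head's own z axis and vertical below 0.3 rad); the robot touches nothing.
It fails at once if the ball-headed pin is moved more than 20 mm (distance of ball_pin_head from where it was at the start of the episode above 0.02 m).
It fails at once if a bystander (glue) is moved more than 40 mm (distance of glue from where it was at the start of the episode above 0.04 m).
It fails at once if a bystander (turned box) is moved more than 40 mm (distance of turned_box from where it was at the start of the episode above 0.04 m).
It fails at once if a bystander (finial) is moved more than 40 mm (distance of finial from where it was at the start of the episode above 0.04 m).
It also fails if it takes over 72 s, if anything falls off the work surface, if the arm or the gripper's body presses on something with over 40 N, if the wrist force passes 120 N, or if a joint passes its speed limit or range.

## Working session

There is one attempt and no reset: what is moved stays moved. The work goes in short steps, Python scripts to look and compute and a shell command to move; the robot and the scene stay as the last step left them, time stands still between calls to the robot, and variables do not carry over. Pictures are saved under pics/ and viewed, and the job is handed in when it is done.

```bash
mkdir -p pics; ls
cat > h.py <<'E'
import numpy as np, cv2, sys
from bench import arm, imaging
def cam(n):
    m=imaging.camera_model(n); f=210/np.tan(np.radians(m['vfov'])/2); return m,f
E
python3 - <<'E'
from h import *
for n in("scene","top"):
    p,d=imaging.get_image(n); m,f=cam(n); print(n,{k:np.round(v,3) if not isinstance(v,str) else v for k,v in m.items()},round(f,1)); cv2.imwrite(f"pics/{n}0.png",p); np.save(f"{n}0.npy",d)
print(arm.read_state(),arm.nose_length)
E
```

```text
pics
scene {'vfov': np.float64(53.022), 'cx': np.float64(285.488), 'cy': np.float64(208.082), 'T': array([[-7.360000e-01, -4.520000e-01,  5.050000e-01,  1.102216e+03],
       [ 6.770000e-01, -4.780000e-01,  5.590000e-01,  4.815310e+02],
       [-1.100000e-02,  7.530000e-01,  6.580000e-01,  7.169500e+02],
       [ 0.000000e+00,  0.000000e+00,  0.000000e+00,  1.000000e+00]])} 421.0
top {'vfov': np.float64(51.406), 'cx': np.float64(274.374), 'cy': np.float64(215.176), 'T': array([[ 1.200000e-02,  9.970000e-01, -8.000000e-02,  5.021160e+02],
       [-1.000000e+00,  1.200000e-02,  8.000000e-03, -4.169100e+01],
       [ 9.000000e-03,  8.000000e-02,  9.970000e-01,  1.367709e+03],
       [ 0.000000e+00,  0.000000e+00,  0.000000e+00,  1.000000e+00]])} 436.3
{'clock': 0.1, 'joints': array([ 1.53858321e+00,  3.85498780e-01,  6.77171525e-03, -4.35852165e-04,
       -1.19400154e+00, -2.58598366e-01]), 'joint_vel': array([-0.00250707, -0.00198379,  0.00365186,  0.0021705 , -0.00038838,
       -0.00038915]), 'joint_efforts': array([-4.65489211e-04, -3.93323207e+01,  1.88928992e+01,  4.19804022e+00,
       -2.62483205e-03,  5.43284756e-06]), 'position': array([179.07485641, 598.4062369 , 302.92277175]), 'ee_rot': array([-5.97124598e-01,  8.02147892e-01, -6.29819441e-04, -7.60122062e-04]), 'contact_force': array([-0.37201857, -0.45253257,  0.4079391 ]), 'wrist_torque': array([-0.0036853 , -0.01226781, -0.00235138]), 'gripper_width': 85.36552862466584} 72.6
```

View pics/scene0.png

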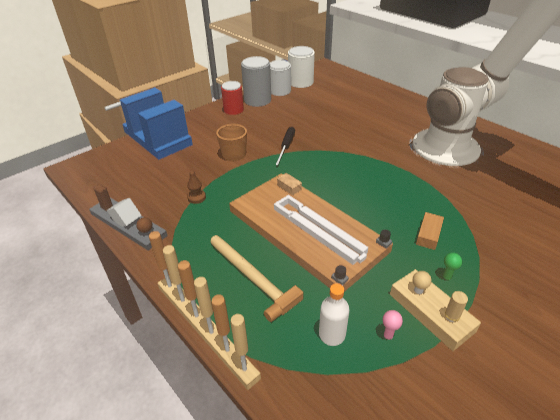

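View pics/top0.png

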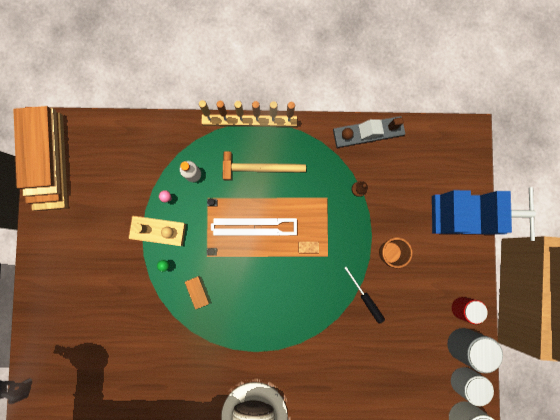

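Run:
```python
from h import *
p=imaging.camera_model('top'); print({k:v for k,v in p.items() if k!='T'})
print(np.load('top0.npy')[::60,::80])
```

```text
{'vfov': 51.40604887543437, 'cx': 274.3744334496126, 'cy': 215.17634729835913}
[[2189.435  2208.5977 2206.5786 2205.0713 2207.3333 2218.0598 2222.9707]
 [2174.86   2171.5625 2182.8298 2189.5024 2191.7861 2191.95   2203.8354]
 [2154.1218 1385.6685 1390.2003 1372.6311 1398.6064 1311.0209 1403.1552]
 [1658.6035 1378.8618 1376.7825 1375.5267 1380.6437 1383.3348 1395.0826]
 [2097.5872 1364.1165 1335.2883 1337.2529 1338.3306 1290.3131 1369.9574]
 [2085.6714 1343.4891 1350.0447 1348.8838 1353.0627 1355.8375 1351.6929]
 [2053.764  1331.6531 1334.0908 1338.5859 1334.5834 1346.8976 1202.4412]]
```

Run:
```python
import cv2,numpy as np
t=cv2.imread('pics/top0.png'); s=cv2.imread('pics/scene0.png')
a=cv2.resize(t[180:270,120:340],None,fx=3.6,fy=3.6,interpolation=cv2.INTER_CUBIC)
b=cv2.resize(s[240:350,380:490],None,fx=5,fy=5,interpolation=cv2.INTER_CUBIC)
cv2.imwrite('pics/ta.png',a);cv2.imwrite('pics/sb.png',b)
c=cv2.resize(s[170:290,220:400],None,fx=4.4,fy=4.4,interpolation=cv2.INTER_CUBIC);cv2.imwrite('pics/sc.png',c)
```

```text
(no output)
```

View pics/ta.png

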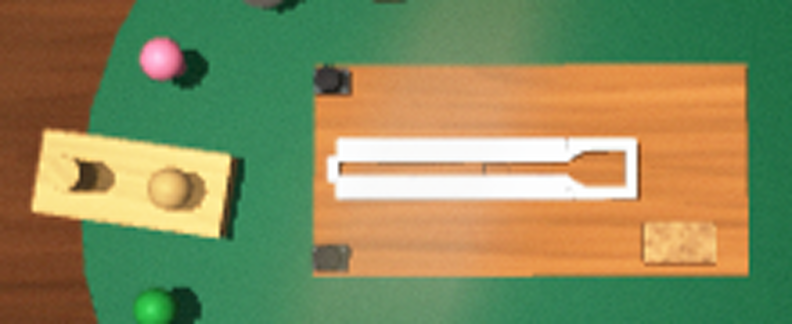

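View pics/sb.png

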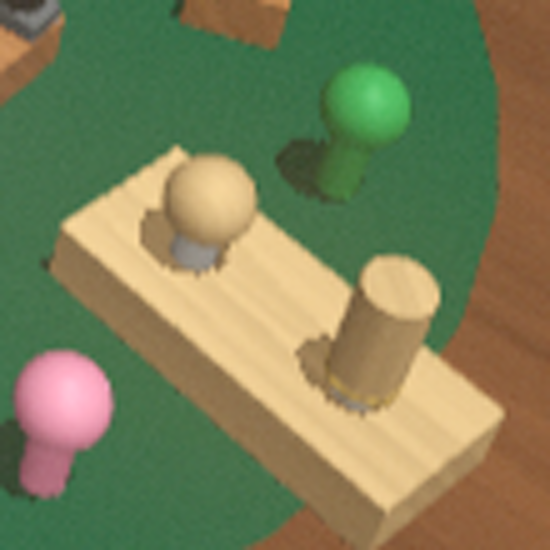

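View pics/sc.png

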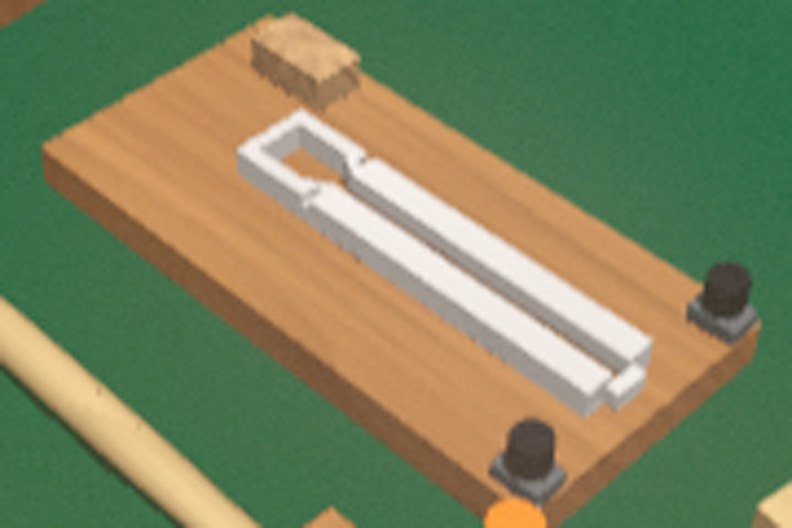

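```bash
cat >> h.py <<'E'
def ray(n,u,v,z):
    m,f=cam(n); T=m['T']; u=np.atleast_1d(u).astype(float); v=np.atleast_1d(v).astype(float)
    d=np.stack([(u-m['cx'])/f,-(v-m['cy'])/f,-np.ones_like(u)],1)@T[:3,:3].T
    s=(z-T[2,3])/d[:,2]; return T[:3,3]+d*s[:,None]
def proj(n,P):
    m,f=cam(n); T=m['T']; c=(np.atleast_2d(P)-T[:3,3])@T[:3,:3]
    return np.stack([m['cx']+f*c[:,0]/-c[:,2], m['cy']-f*c[:,1]/-c[:,2]],1)
def cloud(n,d):
    m,f=cam(n); T=m['T']; v,u=np.mgrid[:420,:560]
    c=np.stack([(u-m['cx'])/f*d,-(v-m['cy'])/f*d,-d],2); return c@T[:3,:3].T+T[:3,3]
E
python3 - <<'E'
from h import *
def rect(pts):
    r=cv2.minAreaRect(pts.astype(np.float32)); return r
for n,roi in(("top",(205,245,205,305)),("scene",(190,270,265,372))):
    im=cv2.imread(f'pics/{n}0.png'); d=np.load(f'{n}0.npy'); P=cloud(n,d)
    hsv=cv2.cvtColor(im,cv2.COLOR_BGR2HSV)
    m=((hsv[...,1]<50)&(hsv[...,2]>170)); k=np.zeros_like(m); r=roi; k[r[0]:r[1],r[2]:r[3]]=1; m&=k
    if n=='scene': m&=abs(P[...,2]-46)<6
    v,u=np.nonzero(m); W=ray(n,u,v,46)
    print(n,'rail',len(u),rect(W[:,:2]),'depth z',np.median(P[m][:,2]),np.median(P[m],0), 'ray med',np.median(W,0))
    # stand top
    roi=(210,250,125,190) if n=='top' else (265,345,385,480); r=roi
    k=np.zeros_like(m); k[r[0]:r[1],r[2]:r[3]]=1
    pale=(hsv[...,0]>10)&(hsv[...,0]<30)&(hsv[...,1]>60)&(hsv[...,2]>150)&k
    zz=pale&(abs(P[...,2]-32)<6)
    v,u=np.nonzero(zz); W=ray(n,u,v,32); print('stand',len(u),rect(W[:,:2]),np.median(P[zz][:,2]))
    for nm,z0,z1 in(('pintop',88,100),('ball',75,90)):
        q=k&(P[...,2]>z0)&(P[...,2]<z1); print(nm,q.sum(),np.mean(P[q],0) if q.sum() else '',np.argwhere(q).mean(0)[::-1] if q.sum() else '')
E
```

```text
top rail 1019 ((574.1542358398438, 10.6749267578125), (48.6087532043457, 257.7726745605469), 0.6953360438346863) depth z 45.55927167325899 [579.18928982  15.59863557  45.55927167] ray med [579.29132962  15.72858283  46.        ]
stand 913 ((556.7468872070312, 308.29071044921875), (159.91244506835938, 69.74746704101562), 82.84440612792969) 32.2240246447825
pintop 73 [561.35666198 346.45313027  93.65564722] [137.60273973 228.05479452]
ball 73 [555.00962764 285.32666127  79.52294282] [159.75342466 230.69863014]
scene rail 1263 ((573.6572875976562, 10.722488403320312), (55.277400970458984, 263.9591979980469), 1.049717903137207) depth z 47.35170738734587 [577.73083795  29.67739637  47.35170739] ray med [577.20140989  28.6101279   46.        ]
stand 1931 ((556.2326049804688, 307.93841552734375), (162.361572265625, 71.17605590820312), 82.58926391601562) 33.295341108777166
pintop 189 [564.81366274 347.68362134  94.48573235] [459.0952381  298.53439153]
ball 205 [561.97785119 302.92627666  79.92531153] [436.84390244 288.68780488]
```

The scene shows the candidates. At (457,305) is a straight cylindrical wooden grip with a brass band, which is the locating pin. At (422,282) is the ball-headed pin, with the pink (392,320) and green (453,262) look-alikes beside the stand. The crop confirms the first is the one meant. The rail's mouth is at its right end in the top view, at about (288,227). Next I work out the approach.

```bash
cat > goal.py <<'E'
# how far to a target TCP: x y z tool-x-angle(deg)
from h import *
s=arm.read_state(); p=s['position']
from scipy.spatial.transform import Rotation as R
M=R.from_quat(s['ee_rot']).as_matrix(); th=np.degrees(np.arctan2(M[1,0],M[0,0]))
print('clock',round(s['clock'],2),'pos',p.round(1),'th',round(th,2),'tilt',M[:,2].round(4),'F',s['contact_force'].round(1),'w',round(s['gripper_width'],1))
a=[float(x) for x in sys.argv[1:]]
if a:
    print('tool delta mm',(M.T@(np.array(a[:3])-p)).round(1))
    if len(a)>3: print('twist rad',round(-np.radians((a[3]-th+180)%360-180),3))
E
python3 - <<'E'
from h import *
for n in('top','scene'):
    d=np.load(f'{n}0.npy');P=cloud(n,d);
    q=(abs(P[...,2]-94)<2.5)&(np.hypot(P[...,0]-561,P[...,1]-348)<25)
    v,u=np.nonzero(q);W=ray(n,u,v,94);(c,r)=cv2.minEnclosingCircle(W[:,:2].astype(np.float32));print(n,q.sum(),W.mean(0),c,r)
    im=cv2.imread(f'pics/{n}0.png')
    # foreign: rail slot/edges, panel (wood top z=28) yaw
t=cv2.imread('pics/top0.png'); g=cv2.cvtColor(t,cv2.COLOR_BGR2GRAY).astype(float)
print(g[216:240:1,[225,235,245,252,254,256,262,272,285,290]].astype(int))
E
python3 goal.py 561.6 347.7 250 -97.3
```

```text
top 50 [560.8438653  347.56187022  94.        ] (561.4391479492188, 347.22320556640625) 13.646062850952148
scene 144 [562.94065166 347.26452111  94.        ] (562.9842529296875, 346.70751953125) 14.845479965209961
[[171 176 176 175 174 172 169 157 147 149]
 [176 174 176 173 173 169 167 159 157 155]
 [219 218 215 216 216 216 220 221 224 224]
 [250 249 249 250 249 250 252 253 254 253]
 [250 249 250 250 250 250 252 253 252 252]
 [250 250 250 250 250 251 252 253 222 226]
 [250 250 250 250 250 251 252 253 104 143]
 [250 250 250 250 250 251 252 253 141 146]
 [238 237 238 240 239 240 242 245 145 145]
 [135 141 140 165 134 134 130 123 160 155]
 [164 166 172 170 127 158 164 162 159 158]
 [166 172 169 167 131 162 157 150 151 150]
 [200 198 204 201 183 205 203 195 148 147]
 [245 241 244 244 243 247 248 246 147 149]
 [250 250 250 250 250 251 252 253 151 150]
 [250 250 250 250 251 251 252 253 185 186]
 [250 250 250 250 251 251 252 253 243 243]
 [249 250 250 250 251 251 253 253 253 253]
 [242 243 243 244 245 246 248 249 249 247]
 [189 191 194 195 193 193 193 195 194 154]
 [165 167 174 172 171 168 164 161 163 164]
 [169 178 173 170 168 168 164 160 162 162]
 [173 175 174 174 173 171 168 161 162 160]
 [171 171 174 170 166 166 163 156 154 153]]
clock 0.1 pos [179.1 598.4 302.9] th -106.67 tilt [-5.0e-04 -1.9e-03 -1.0e+00] F [-0.4 -0.5  0.4] w 85.4
tool delta mm [ 130.3 -438.4   53.2]
twist rad -0.164
```

```bash
python3 -m crank '{"delta_pos": [[0.010,-0.034,0.0],[0.010,-0.034,0.0],[0.010,-0.034,0.0],[0.010,-0.034,0.0],[0.010,-0.034,0.0],[0.010,-0.034,0.0],[0.010,-0.034,0.0],[0.010,-0.034,0.0]], "twist": [0,0,0,0,0,0,0,0]}' 0.6
python3 -m crank '{"delta_pos": [[0.012,-0.039,0.01],[0.012,-0.039,0.01],[0.012,-0.039,0.01],[0.01,-0.039,0.01],[0,0,0],[0,0,0],[0,0,0],[0,0,0]], "twist": [0,0,0,0,-0.082,-0.082,0,0]}'
python3 goal.py 561.8 347.4 200 -97.3
```

```text
clock: 0.77
position: [417.9, 442.8, 303.5]
ee_rot: [-0.597, 0.802, -0.0, -0.0]
contact_force: [-0.8, 0.6, 0.3]
gripper_width: 51.3
clock: 1.43
position: [552.2, 355.7, 263.6]
ee_rot: [-0.66, 0.751, 0.0, -0.0]
contact_force: [-0.0, -0.6, 0.0]
gripper_width: 51.4
clock 1.43 pos [552.2 355.7 263.6] th -97.4 tilt [-8.e-04 -6.e-04 -1.e+00] F [-0.  -0.6  0. ] w 51.4
tool delta mm [  6.9 -10.6  63.6]
twist rad -0.002
```

```bash
python3 -m crank '{"delta_pos": [[0.007,-0.0105,0.03],[0,0,0.03],[0,0,0.0],[0,0,0]], "twist": [0,0,0,0]}' 
python3 goal.py 561.8 347.4 121 -97.3
python3 - <<'E'
from h import *
for n,r in(("scene",(200,350,360,500)),("top",(190,270,100,220))):
    p,d=imaging.get_image(n); cv2.imwrite(f"pics/{n}1.png",cv2.resize(p[r[0]:r[1],r[2]:r[3]],None,fx=4,fy=4,interpolation=cv2.INTER_CUBIC))
E
```

```text
clock: 1.77
position: [560.9, 347.5, 202.9]
ee_rot: [-0.661, 0.751, -0.0, -0.002]
contact_force: [-0.2, 0.1, 0.4]
gripper_width: 51.1
clock 1.77 pos [560.9 347.5 202.9] th -97.27 tilt [-0.0026 -0.0031 -1.    ] F [-0.2  0.1  0.4] w 51.1
tool delta mm [-0.2 -1.1 81.9]
twist rad 0.0
```

View pics/scene1.png

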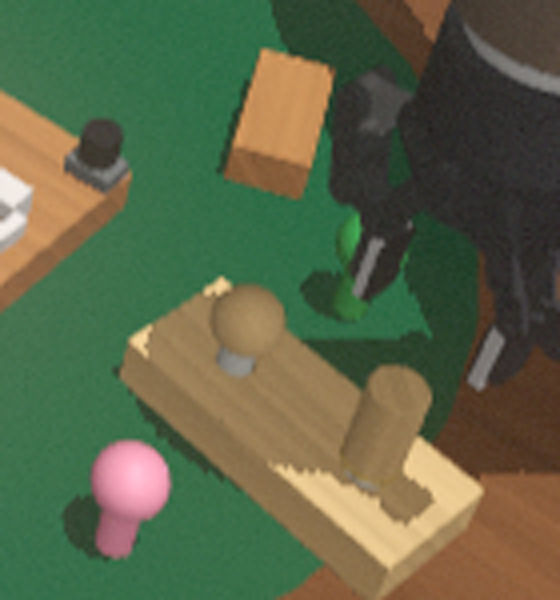

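View pics/top1.png

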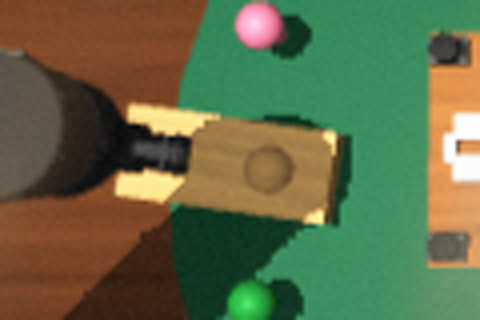

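```bash
python3 -c "
from h import *
print(proj('scene',[[561.8,347.4,140],[561.8,347.4,150]]))"
python3 -m crank '{"delta_pos": [[0,-0.001,0.02],[0,0,0.02],[0,0,0.02],[0,0,0.01],[0,0,0.01],[0,0,0.002],[0,0,0]], "twist": [0,0,0,0,0,0,0]}' 
python3 goal.py 561.8 347.4 121 -97.3
```

```text
[[466.70822881 281.30889684]
 [468.29682232 277.57612962]]
clock: 2.45
position: [563.0, 347.9, 122.7]
ee_rot: [-0.661, 0.75, -0.0, 0.0]
contact_force: [0.7, -0.4, 0.0]
gripper_width: 51.3
clock 2.45 pos [563.  347.9 122.7] th -97.24 tilt [ 7.e-04  3.e-04 -1.e+00] F [ 0.7 -0.4  0. ] w 51.3
tool delta mm [0.6 1.1 1.7]
twist rad 0.001
```

```bash
python3 -m crank '{"delta_pos": [[0,0.001,0.001],[0,0,0],[0,0,0],[0,0,0],[0,0,0],[0,0,0],[0,0,0],[0,0,0]], "twist": [0,0,0,0,0,0,0,0]}' 0
python3 goal.py
python3 -m crank '{"delta_pos": [[0,0,-0.005],[0,0,-0.01],[0,0,-0.015],[0,0,-0.02],[0,0,-0.02],[0,0,-0.02],[0,0,0],[0,0,0]], "twist": [0,0,0,0,0,0,0,0]}'
python3 goal.py 573.5 -70 210 -89.2
python3 - <<'E'
from h import *
for n,r in(("scene",(180,350,360,520)),):
    p,d=imaging.get_image(n); np.save('s2.npy',d);cv2.imwrite('pics/s2raw.png',p);cv2.imwrite(f"pics/{n}2.png",cv2.resize(p[r[0]:r[1],r[2]:r[3]],None,fx=3.5,fy=3.5,interpolation=cv2.INTER_CUBIC))
E
```

```text
clock: 3.12
position: [562.2, 347.8, 122.4]
ee_rot: [-0.661, 0.75, -0.0, 0.001]
contact_force: [-1.1, -1.1, 5.7]
gripper_width: 26.5
clock 3.12 pos [562.2 347.8 122.4] th -97.25 tilt [ 1.4e-03  7.0e-04 -1.0e+00] F [-1.1 -1.1  5.7] w 26.5
clock: 3.78
position: [562.0, 348.0, 212.7]
ee_rot: [-0.661, 0.751, 0.0, 0.002]
contact_force: [-0.7, 0.2, -1.5]
gripper_width: 26.5
clock 3.78 pos [562.  348.  212.7] th -97.28 tilt [ 0.002   0.0025 -1.    ] F [-0.7  0.2 -1.5] w 26.5
tool delta mm [413.1 -64.3   1.7]
twist rad -0.141
```

View pics/scene2.png

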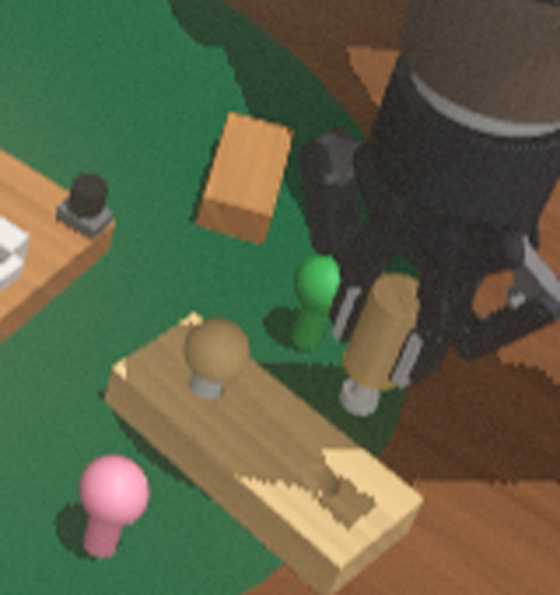

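```bash
python3 - <<'E'
from h import *
print(proj('scene',[[562,348,102.3],[562,348,110],[562,348,130],[562,348,184]]))
E
python3 -m crank '{"delta_pos": [[0.036,-0.006,0],[0.036,-0.006,0],[0.036,-0.006,0],[0.036,-0.006,0],[0.036,-0.006,0],[0.036,-0.006,0],[0.036,-0.006,0],[0.036,-0.006,0]], "twist": [0,0,0,0,0,0,0,0]}'
python3 -m crank '{"delta_pos": [[0.036,-0.006,0],[0.036,-0.006,0],[0,0,0],[0,0,0],[0,0,0]], "twist": [0,0,-0.07,-0.07,0]}'
python3 goal.py 574.8 -93.8 170 -89.2
```

```text
[[461.21614479 295.05615527]
 [462.35973854 292.37473015]
 [465.40387739 285.23702906]
 [474.19607707 264.6216444 ]]
clock: 4.5
position: [571.9, 54.0, 209.6]
ee_rot: [-0.661, 0.75, 0.001, -0.001]
contact_force: [-0.0, -0.1, -1.3]
gripper_width: 26.7
clock: 4.92
position: [574.9, -18.2, 209.6]
ee_rot: [0.711, -0.703, -0.001, 0.001]
contact_force: [-0.0, 0.3, -0.9]
gripper_width: 26.5
clock 4.92 pos [574.9 -18.2 209.6] th -89.29 tilt [-3.2e-03 -3.0e-04 -1.0e+00] F [-0.   0.3 -0.9] w 26.5
tool delta mm [75.6  0.9 39.6]
twist rad -0.002
```

```bash
python3 -m crank '{"delta_pos": [[0.025,0,0.0],[0.025,0,0],[0.0255,0,0.015],[0,0,0.022],[0,0,0],[0,0,0],[0,0,0]], "twist": [0,0,0,0,0,0,0]}'
python3 goal.py 574.8 -93.8 170 -89.2
python3 - <<'E'
from h import *
for n,r in(("scene",(120,260,240,380)),("top",(190,270,200,340))):
    p,d=imaging.get_image(n); np.save(n+'3.npy',d);cv2.imwrite(f'pics/{n}3raw.png',p);cv2.imwrite(f"pics/{n}3.png",cv2.resize(p[r[0]:r[1],r[2]:r[3]],None,fx=4,fy=4,interpolation=cv2.INTER_CUBIC))
E
```

```text
clock: 5.5
position: [577.2, -91.9, 174.5]
ee_rot: [0.712, -0.702, 0.0, 0.0]
contact_force: [0.0, 0.5, -0.7]
gripper_width: 26.4
clock 5.5 pos [577.2 -91.9 174.5] th -89.2 tilt [ 1.e-04 -4.e-04 -1.e+00] F [ 0.   0.5 -0.7] w 26.4
tool delta mm [1.9 2.4 4.5]
twist rad -0.0
```

View pics/scene3.png

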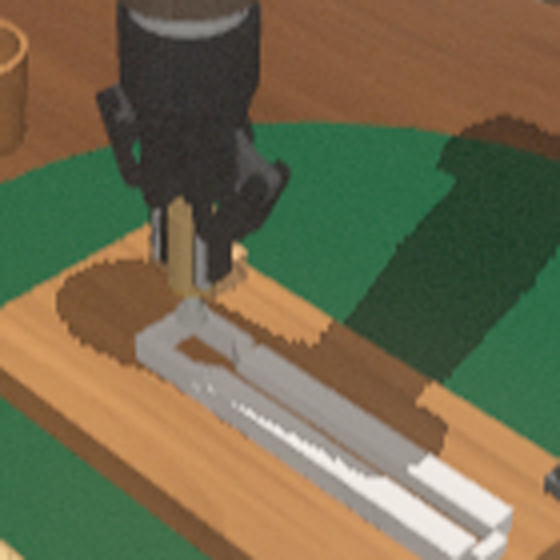

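View pics/top3.png

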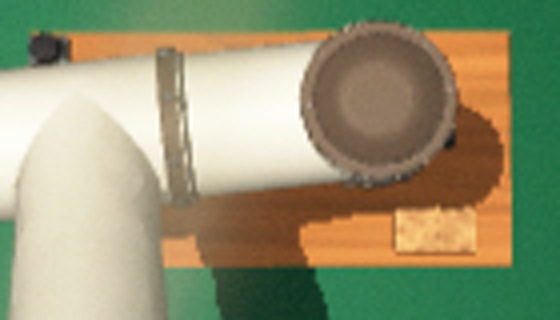

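Run:
```python
from h import *
P=np.array([[577.2,-91.9,64],[577.2,-91.9,72],[577.2,-91.9,92]]);print('foot',proj('scene',P))
c=np.array([573.9,10.7]);
for y in(0.7,1.0):
  ex=np.array([-np.sin(np.radians(y)),np.cos(np.radians(y))]);ey=np.array([-ex[1],ex[0]])
  L=[]
  for x,yy in((-122,-16),(-122,16),(-87,16),(-87,-16),(-130,-25),(-130,25),(130,25),(130,-25)): L.append(np.r_[c+ex*x+ey*yy,46])
  print(c-104.5*ex); S=proj('scene',L); print(((S-[220,170])*4.4).round(0)); S=proj('top',L); print(((S-[120,180])*3.6).round(0))
```

```text
foot [[287.56413961 200.07840597]
 [287.53798483 197.52412232]
 [287.47139007 191.02045914]]
[575.17667659 -93.79220113]
[[255. 152.]
 [297. 127.]
 [341. 156.]
 [299. 182.]
 [234. 153.]
 [299. 113.]
 [663. 354.]
 [598. 407.]]
[[625. 147.]
 [626. 185.]
 [584. 185.]
 [584. 147.]
 [635. 136.]
 [635. 196.]
 [326. 196.]
 [326. 136.]]
[575.72377647 -93.78408414]
[[255. 153.]
 [296. 127.]
 [340. 156.]
 [298. 183.]
 [233. 154.]
 [298. 114.]
 [664. 353.]
 [599. 407.]]
[[625. 146.]
 [626. 184.]
 [584. 184.]
 [584. 146.]
 [635. 135.]
 [635. 195.]
 [326. 196.]
 [326. 137.]]
```

```bash
python3 -m crank '{"delta_pos": [[0.002,0.002,0.0],[0,0,0],[0,0,0.010],[0,0,0.010],[0,0,0],[0,0,0]], "twist": [0,0,0,0,0,0]}'
python3 goal.py 575.2 -94 140 -89.2
python3 - <<'E'
from h import *
for n,r in(("scene",(150,250,250,350)),):
    p,d=imaging.get_image(n); cv2.imwrite(f"pics/{n}4.png",cv2.resize(p[r[0]:r[1],r[2]:r[3]],None,fx=5,fy=5,interpolation=cv2.INTER_CUBIC))
E
```

```text
clock: 6.1
position: [574.1, -94.7, 152.8]
ee_rot: [0.712, -0.702, -0.001, 0.001]
contact_force: [-0.6, -0.8, -1.0]
gripper_width: 26.9
clock 6.1 pos [574.1 -94.7 152.8] th -89.25 tilt [-2.9e-03 -3.0e-04 -1.0e+00] F [-0.6 -0.8 -1. ] w 26.9
tool delta mm [-0.7 -1.1 12.8]
twist rad -0.001
```

View pics/scene4.png

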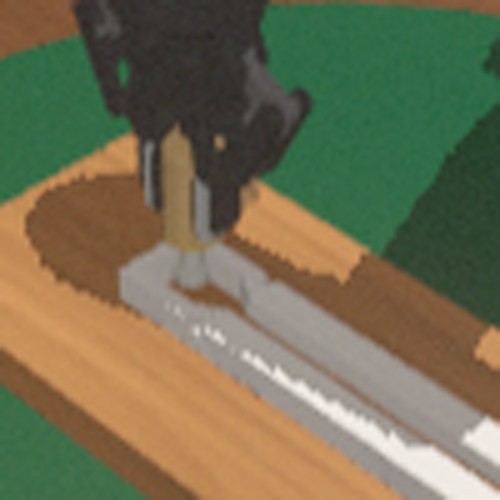

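```bash
python3 -m crank '{"delta_pos": [[0,-0.001,0.004],[0,0,0.004],[0,0,0.002],[0,0,0],[0,0,0]], "twist": [0,0,0,0,0]}'
python3 goal.py 575.2 -94 138.4 -89.2
python3 -m crank '{"delta_pos": [[0,0,0.002],[0,0,0.001],[0,0,0.0],[0,0,0]], "twist": [0,0,0,0]}'
python3 goal.py 575.2 -94 138.4 -89.2
```

```text
clock: 6.57
position: [575.7, -94.6, 144.0]
ee_rot: [0.712, -0.702, -0.0, 0.0]
contact_force: [-0.5, -0.3, -0.5]
gripper_width: 26.9
clock 6.57 pos [575.7 -94.6 144. ] th -89.25 tilt [-3.e-04 -1.e-04 -1.e+00] F [-0.5 -0.3 -0.5] w 26.9
tool delta mm [-0.7  0.5  5.6]
twist rad -0.001
clock: 6.9
position: [575.8, -94.6, 141.2]
ee_rot: [0.712, -0.702, 0.0, 0.0]
contact_force: [0.1, -0.4, -0.9]
gripper_width: 26.7
clock 6.9 pos [575.8 -94.6 141.2] th -89.24 tilt [ 0. -0. -1.] F [ 0.1 -0.4 -0.9] w 26.7
tool delta mm [-0.6  0.6  2.8]
twist rad -0.001
```

```bash
for i in 1 2 3; do :; done; python3 -m crank '{"delta_pos": [[0,0,0.001],[0,0,0.001],[0,0,0.0],[0,0,0]], "twist": [0,0,0,0]}'
python3 goal.py 
python3 -m crank '{"delta_pos": [[0,0,0.001],[0,0,0.0],[0,0,0.0],[0,0,0]], "twist": [0,0,0,0]}'
python3 goal.py 
python3 -m crank '{"delta_pos": [[0,0,0.001],[0,0,0.0],[0,0,0.0],[0,0,0]], "twist": [0,0,0,0]}'
python3 goal.py
```

```text
clock: 7.23
position: [575.8, -94.6, 139.1]
ee_rot: [0.712, -0.702, -0.0, 0.0]
contact_force: [0.2, -0.7, -0.5]
gripper_width: 26.4
clock 7.23 pos [575.8 -94.6 139.1] th -89.24 tilt [-1.e-04 -0.e+00 -1.e+00] F [ 0.2 -0.7 -0.5] w 26.4
clock: 7.57
position: [575.9, -94.6, 138.4]
ee_rot: [0.712, -0.702, 0.0, -0.0]
contact_force: [0.3, -0.2, 0.8]
gripper_width: 26.6
clock 7.57 pos [575.9 -94.6 138.4] th -89.24 tilt [ 5.e-04 -1.e-04 -1.e+00] F [ 0.3 -0.2  0.8] w 26.6
clock: 7.9
position: [576.0, -94.6, 138.4]
ee_rot: [0.712, -0.702, 0.0, -0.0]
contact_force: [-2.7, 1.3, 7.1]
gripper_width: 27.2
clock 7.9 pos [576.  -94.6 138.4] th -89.22 tilt [ 9.e-04 -3.e-04 -1.e+00] F [-2.7  1.3  7.1] w 27.2
```

```bash
python3 -m crank '{"delta_pos": [[-0.004,0,0],[-0.004,0,0],[-0.004,0,0],[0,0,0]], "twist": [0,0,0,0]}'
python3 goal.py 
python3 -m crank '{"delta_pos": [[-0.003,0,0],[-0.003,0,0],[-0.003,0,0],[0,0,0]], "twist": [0,0,0,0]}'
python3 goal.py 
python3 -m crank '{"delta_pos": [[-0.003,0,0],[-0.003,0,0],[-0.003,0,0],[0,0,0]], "twist": [0,0,0,0]}'
python3 goal.py
```

```text
clock: 8.23
position: [576.5, -82.4, 138.4]
ee_rot: [0.712, -0.702, 0.001, -0.001]
contact_force: [-0.2, -1.0, 6.2]
gripper_width: 26.8
clock 8.23 pos [576.5 -82.4 138.4] th -89.17 tilt [ 2.4e-03 -8.0e-04 -1.0e+00] F [-0.2 -1.   6.2] w 26.8
clock: 8.57
position: [576.5, -73.5, 138.4]
ee_rot: [0.712, -0.702, 0.001, -0.001]
contact_force: [-0.8, -2.2, 6.2]
gripper_width: 26.8
clock 8.57 pos [576.5 -73.5 138.4] th -89.18 tilt [ 2.6e-03 -8.0e-04 -1.0e+00] F [-0.8 -2.2  6.2] w 26.8
clock: 8.9
position: [575.4, -65.3, 138.4]
ee_rot: [0.712, -0.702, 0.001, 0.001]
contact_force: [-2.7, -5.0, 7.7]
gripper_width: 26.7
clock 8.9 pos [575.4 -65.3 138.4] th -89.19 tilt [-3.0e-04 -1.9e-03 -1.0e+00] F [-2.7 -5.   7.7] w 26.7
```

```bash
python3 -m crank '{"delta_pos": [[-0.002,0.001,0],[-0.002,0,0],[-0.002,0,0],[0,0,0]], "twist": [0,0,0,0]}'
python3 goal.py 
python3 -m crank '{"delta_pos": [[-0.003,0,0],[-0.003,0,0],[-0.003,0,0],[0,0,0]], "twist": [0,0,0,0]}'
python3 goal.py
python3 - <<'E'
from h import *
for n,r in(("scene",(150,250,250,350)),):
    p,d=imaging.get_image(n); cv2.imwrite(f"pics/{n}5.png",cv2.resize(p[r[0]:r[1],r[2]:r[3]],None,fx=5,fy=5,interpolation=cv2.INTER_CUBIC))
E
```

```text
clock: 9.23
position: [574.9, -59.0, 138.4]
ee_rot: [0.712, -0.702, 0.001, -0.0]
contact_force: [-0.3, -3.2, 6.2]
gripper_width: 26.9
clock 9.23 pos [574.9 -59.  138.4] th -89.19 tilt [ 0.0015 -0.0013 -1.    ] F [-0.3 -3.2  6.2] w 26.9
clock: 9.57
position: [574.8, -49.8, 138.4]
ee_rot: [0.712, -0.702, 0.001, -0.0]
contact_force: [-0.8, -2.1, 6.8]
gripper_width: 26.9
clock 9.57 pos [574.8 -49.8 138.4] th -89.18 tilt [ 0.0016 -0.0011 -1.    ] F [-0.8 -2.1  6.8] w 26.9
```

View pics/scene5.png

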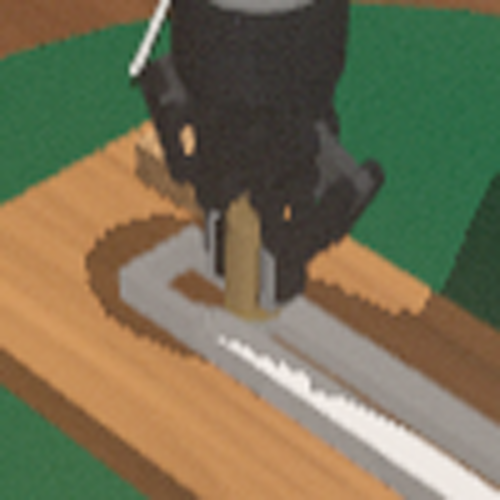

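```bash
python3 -m crank '{"delta_pos": [[-0.004,0,0],[-0.004,0,0],[-0.004,0,0],[-0.004,0,0],[-0.004,0,0],[-0.004,0,0],[0,0,0]], "twist": [0,0,0,0,0,0,0]}'
python3 goal.py 
python3 -m crank '{"delta_pos": [[-0.003,0,0],[-0.003,0,0],[-0.003,0,0],[0,0,0]], "twist": [0,0,0,0]}'
python3 goal.py
```

```text
clock: 10.2
position: [574.4, -25.6, 138.4]
ee_rot: [0.712, -0.702, 0.001, -0.0]
contact_force: [-1.8, -1.8, 6.2]
gripper_width: 26.6
clock 10.2 pos [574.4 -25.6 138.4] th -89.17 tilt [ 0.0015 -0.001  -1.    ] F [-1.8 -1.8  6.2] w 26.6
clock: 10.53
position: [574.3, -16.7, 138.3]
ee_rot: [0.712, -0.702, 0.001, -0.0]
contact_force: [-0.9, -2.7, 7.2]
gripper_width: 26.5
clock 10.53 pos [574.3 -16.7 138.3] th -89.18 tilt [ 0.0015 -0.0011 -1.    ] F [-0.9 -2.7  7.2] w 26.5
```

```bash
python3 -c "
from h import *
print('dark line world',ray('top',254,226,28))"
```

```text
dark line world [[575.09655087   9.97533289  28.        ]]
```

```bash
python3 -m crank '{"delta_pos": [[-0.002,0.0003,0],[-0.002,0,0],[-0.002,0,0],[-0.002,0,0]], "twist": [0,0,0,0]}' |sed -n 2,4p
python3 -m crank '{"delta_pos": [[-0.001,0,0],[-0.001,0,0],[-0.001,0,0],[-0.001,0,0]], "twist": [0,0,0,0]}'|sed -n 2,4p
python3 -m crank '{"delta_pos": [[-0.001,0,0],[-0.001,0,0],[-0.001,0,0],[-0.001,0,0]], "twist": [0,0,0,0]}'|sed -n 2,4p
```

```text
position: [574.1, -9.0, 138.3]
ee_rot: [0.712, -0.702, 0.001, -0.0]
contact_force: [0.4, -3.8, 5.9]
position: [573.8, -4.8, 137.9]
ee_rot: [0.712, -0.702, 0.001, -0.0]
contact_force: [1.4, -1.9, 1.4]
position: [572.8, -0.3, 136.5]
ee_rot: [0.712, -0.702, -0.0, 0.0]
contact_force: [-0.9, 0.1, -1.1]
```

```bash
python3 -m crank '{"delta_pos": [[0,0,0.001],[0,0,0.001],[0,0,0],[0,0,0]], "twist": [0,0,0,0]}' |sed -n 2,4p
python3 -m crank '{"delta_pos": [[0,0,0.001],[0,0,0.001],[0,0,0],[0,0,0]], "twist": [0,0,0,0]}'|sed -n 2,4p
```

```text
position: [573.1, -0.6, 135.0]
ee_rot: [0.712, -0.702, -0.0, 0.0]
contact_force: [-0.9, 0.4, -0.9]
position: [573.2, -0.7, 133.1]
ee_rot: [0.712, -0.702, -0.0, 0.0]
contact_force: [0.1, 0.2, -1.5]
```

```bash
python3 -m crank '{"delta_pos": [[0,0,0.001],[0,0,0.001],[0,0,0.001],[0,0,0],[0,0,0]], "twist": [0,0,0,0,0]}' |sed -n 2,4p
python3 -m crank '{"delta_pos": [[0,0,0.001],[0,0,0.0005],[0,0,0],[0,0,0]], "twist": [0,0,0,0]}'|sed -n 2,4p
python3 -m crank '{"delta_pos": [[0,0,0.0005],[0,0,0],[0,0,0]], "twist": [0,0,0]}'|sed -n 2,4p
```

```text
position: [573.2, -0.6, 130.0]
ee_rot: [0.712, -0.702, -0.0, 0.0]
contact_force: [0.3, -0.4, -1.7]
position: [573.2, -0.6, 128.6]
ee_rot: [0.712, -0.702, -0.0, 0.0]
contact_force: [-0.7, 0.4, -1.8]
position: [573.3, -0.6, 128.4]
ee_rot: [0.712, -0.702, 0.0, -0.0]
contact_force: [-0.3, 0.3, 1.7]
```

```bash
python3 -m crank '{"delta_pos": [[0,0,0],[0,0,0],[0,0,0],[0,0,0],[0,0,0],[0,0,0]], "twist": [0,0,0,0,0,0]}' 0.65
python3 -m crank '{"delta_pos": [[0,0,-0.005],[0,0,-0.01],[0,0,-0.02],[0,0,-0.03],[0,0,-0.03],[0,0,-0.03],[0,0,-0.02],[0,0,0]], "twist": [0,0,0,0,0,0,0,0]}'
python3 -m crank '{"delta_pos": [[0,0.04,0],[0,0.04,0],[0,0.04,0],[0,0.03,0],[0,0,0],[0,0,0]], "twist": [0,0,0,0,0,0]}'
python3 - <<'E'
from h import *
p,d=imaging.get_image("scene");cv2.imwrite("pics/scene6.png",p);r=(150,280,240,400)
cv2.imwrite("pics/scene6c.png",cv2.resize(p[r[0]:r[1],r[2]:r[3]],None,fx=4.4,fy=4.4,interpolation=cv2.INTER_CUBIC))
P=cloud('scene',d); q=(P[...,2]>90)&(P[...,2]<108)&(np.hypot(P[...,0]-573.5,P[...,1]+.6)<22)
print(q.sum(),P[q].mean(0),np.percentile(P[q][:,2],[50,90]))
v,u=np.nonzero(q&(P[...,2]>97));W=ray('scene',u,v,100);print(cv2.minEnclosingCircle(W[:,:2].astype(np.float32)))
E
```

```text
clock: 13.7
position: [573.3, -0.6, 128.1]
ee_rot: [0.712, -0.702, 0.0, -0.0]
contact_force: [-0.1, -0.3, 0.2]
gripper_width: 55.3
clock: 14.37
position: [575.3, -0.4, 280.0]
ee_rot: [0.712, -0.702, 0.004, -0.005]
contact_force: [0.7, -0.1, 0.3]
gripper_width: 55.6
clock: 14.87
position: [422.1, -2.8, 274.1]
ee_rot: [0.712, -0.702, 0.001, -0.001]
contact_force: [1.0, 0.0, 1.2]
gripper_width: 55.6
119 [576.8576961    2.83892988  99.14571311] [100.49203402 102.40421112]
((574.0577392578125, 0.9072480201721191), 15.711726188659668)
```

View pics/scene6.png

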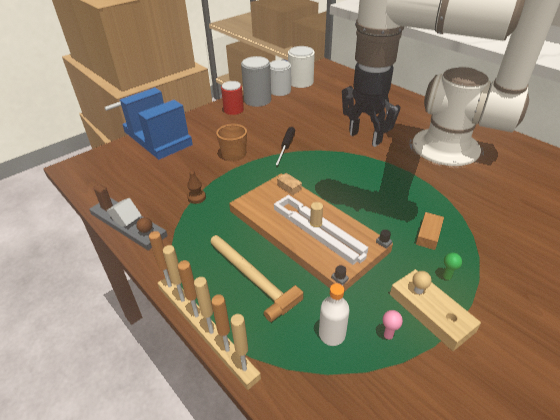

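View pics/scene6c.png

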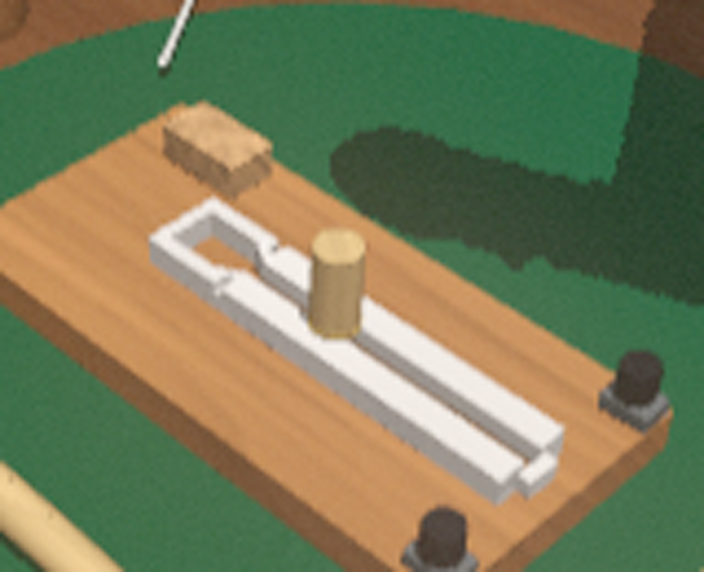

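The pin stands upright at scene (316,215) with its brass band on the rail top and its grip top at z ≈ 100 mm, so it is home. The ball pin at (422,282) hasn't moved, the bystanders are in place, and the gripper is clear.

```bash
python3 -c "
from bench import job_done
print(job_done())"; python3 goal.py
```

```text
the job is handed in; nothing more can be done
None
the job is handed in; nothing more can be done
```

I drew the locating pin out of the stand, lowered it through the rail's mouth and slid it along the channel until it dropped into the hidden hole. I pushed it lightly home, released it and backed the gripper clear. I handed the job in at about 15 s of the 72 s allowed. No verdict is given, so the checks below are my own.

- **Depth:** the foot touched the panel with the tool at z = 138.4 mm, and the pin came to rest at 128.4 mm. That is the full 10 mm drop.
- **Final picture:** the pin stands upright with its brass band on the rail. The grip top is at z ≈ 100.5 mm, where 100 is expected.
- **Position:** the grip is within about 1 mm of my estimate of the rail's centre line, at about x = -11 mm along the rail. My readings of that position differ by about 1.5 mm, which is within the camera calibration.
- **Other objects:** the ball-headed pin, its look-alikes and the bystanders look unmoved. I judged that by eye and did not measure it.
- **Forces:** readings while pressing and sliding stayed around 8 N, and no check failed.

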